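Seat the bat on the wheel's pins

ROBOT

A 6-joint arm with a two-finger parallel gripper is mounted at the origin on the work surface. World frame = base frame: x ahead of the robot, y to its left, z up, the work surface at z = 0. Lengths are in mm, angles in rad, forces in N, time in s.
With the tool pointing down it reaches from about 325 to 850 mm from the base axis. Payload 4.4 kg.
Tool frame: the origin (TCP) lies between the finger pads; the fingertips stand 11 mm ahead of it and the grasp point (between the pads) lies 8 mm behind it; z points along the fingers, y is the line along which they close (so a half turn about z gives the same grasp; the last joint's range is limited). The gripper opens to 94 mm and grips with 3 to 60 N. Pads are 16 mm wide; open, the fingers measure 119 mm over their backs; the gripper's body (75 mm by 177 mm) begins 78 mm behind the grasp point.
Start: joints at [1.151, 0.207, 1.542, -0, 1.393, -0.15], TCP at [153.269, 554.198, 216.447] pointing down, gripper open.
Joint ranges: [-2.73, 2.73], [-0.86, 2.22], [0.23, 2.46], [-1.11, 4.25], [0.08, 2.63], [-2.82, 2.82]. Speed limits (rad/s): [2.79, 2.79, 3.14, 3.14, 3.14, 3.14].

INTERFACE

Orientations are given as a unit quaternion [w, x, y, z].
In Python, from station import status, vision, order gives the robot as it stands. The module is installed in compiled form; this text tells all that it offers.
- The arm moves only by the tool drive_tool, never from a script. Its argument "commands" is a list of rows, each a list of 2 entries, a list of its own where there are three numbers: the shift along the tool's x, y, z in cm, then the turn, a rotation vector about the tool's x, y, z in rad. A call has 1 to 10 rows; each row is the pose to reach, as a shift and turn from the pose commanded when the call began, along the tool's axes at that moment; what a row does not reach only later rows make up. A row lasts 1/10 s, in which the tool goes at most 50 mm and 8.59 degrees, less where a joint would pass 70% of its speed; a pose out of reach is approached as far as the arm can. A call with a gripper value outside its range is refused whole. "jaw" is the opening, from -1 (shut) to 1 (fully open), so that 0 is half open, set as the call begins (left out, the last holds). The fingers move at their own pace and stop on an object; the grip force is fixed at half the most. Time passes only in rows, so rows that repeat a pose let the fingers close. It gives the time, the measured TCP pose, the force, the opening and the grip force at its end, in the units of the state.
- status.observe(): the state, without advancing time (a new reading comes with each control period).
- vision.get_image(name): name is "side" or "top"; returns the picture (480x640x3 uint8, blue, green, red); there is no depth.
- vision.calibration(name): a dict with "fov_y" (degrees; the focal length in pixels is half the picture's height over the tangent of half this angle, whatever the lens; pixels are square), "cx", "cy" (the principal point, pixels), "dist" ([k1, k2, p1, p2, k3] as OpenCV has them; the pictures are not rectified), "world_from_camera" (4x4, takes a point from camera to world coordinates). Camera axes: x right, y up, looking along -z (the intrinsics and any distortion apply to the point x, -y, -z); pixel columns grow to the right and rows downward; lengths in mm; the calibration is good to about 2 mm. A picture is of the moment at which its call begins. calibration takes no time and is no camera call.
- order.close_job(): hands the job in; it is judged then, once.
The state is a dict: "time_s": time; "joints": joint angles; "joint_velocities": joint speeds; "effort": joint torques, N m; "position": TCP position; "ee_rot": TCP orientation; "ft_force": force on the tool from outside, world axes, zero at the start; "ft_torque": the same for the moment, N m; "gripper_width": finger opening in mm; "gripper_force": force on a finger pad.
Only numpy, scipy, OpenCV 4.12 (cv2) and the standard library are available. Lean on these libraries where they do the work, as an engineer would, in place of code of your own. Each camera call takes 0.05 s, during which the arm holds its last target. There are 200 camera calls.

TASK

The square wooden bat lies crooked and off-centre on top of the two locating pins of the blue bench wheel. With the fingertips, nudge it sideways, without picking it up, until both its holes drop over the pins and it lies flat and fully down on the wheel head. Leave the jar, the beaker, the bowl and the scraper where they are, and finish clear of everything.

Things in the scene. Friction and masses are not known exactly. Their poses are not given: they have to be found in the camera images.
- wheel: Bench pottery wheel, fixed, brake on: it neither turns nor moves. Its blue round head is flat, 260 mm across, 18 mm thick, top 52 mm above the table; dark rings are only drawn on it. Two pins stand on the head on the wheel's y axis, under the bat at the start; white lines 5 mm wide, drawn on the head from the pins to the rim, show their line. Origin: centre of the underside, on the table; z up.
- head_centre (a point): Centre of the head's top face, midway between the pins, 52 mm above the table; axes as the wheel's. Seated, the bat's origin lies here, its underside on the head, its y axis along the wheel's (either way round fits).
- pin_a (a point): Tip of the brass pin at x = 0, y = +45 mm of the wheel. Pins are 10 mm across, round-ended, 10 mm high above the head.
- pin_b (a point): Tip of the like pin at x = 0, y = -45 mm of the wheel.
- bat: Loose square plywood plate, 140 x 140 x 12 mm, about 0.25 kg. Origin: centre of its underside, z up through the plate. At the start it rests on the pin tips, tilted about 5 degrees low edge or corner down, its centre 20 to 55 mm off the head's centre towards the wheel's +x side (its low side) and up to 30 mm either way in y, turned up to 0.3 rad. A few newtons on an edge slide it.
- hole_a (a point): Centre of the hole at x = 0, y = +45 mm of the bat, at the underside. The two holes are round, 14 mm across, go right through, and drop over a pin when within about 2 mm of it. A thin dark line on the bat's top runs through both holes to the edges.
- hole_b (a point): Centre of the like hole at x = 0, y = -45 mm of the bat, at the underside.
- jar: Bystander: closed red glaze jar, 60 mm across, 85 mm high, loose on the table. Origin: centre of its underside.
- beaker: Bystander: open terracotta beaker, 68 mm across, 75 mm high, loose on the table. Origin: centre of its underside.
- bowl: Bystander: small steel bowl, 100 mm across, 45 mm high, loose on the table. Origin: centre of its underside.
- scraper: Bystander: flat scraper with a handle, 200 mm long, lying on the table along its x axis. Origin: near its middle, on its underside.
Not all that is in view belongs to the job. There is more than one size of the bat; the one meant has the size given above.

How it is judged (in metres and radians):
At the end, for the whole second after the job is handed in: The bat lies flat on the wheel head with both pins in its holes: underside within 2 mm of the head, centre within 5 mm of the head's centre, line of holes within 0.1 rad of the line of pins, tilt under 0.025 rad, at rest; jar, beaker, bowl and scraper within 20 mm of where they stood (z of bat in the frame of head_centre between -0.002 and 0.002 m and horizontal distance between bat and head_centre below 0.005 m and angle between the y axis of bat and the y axis of wheel, either way round below 0.1 rad and angle between bat's own z axis and vertical below 0.025 rad and linear speed of bat below 0.01 m/s and distance of each of jar, beaker, bowl, scraper from where it was at the start of the episode below 0.02 m); the robot touches nothing.
It fails at once if the bat is lifted: its centre more than 25 mm above the wheel head, or tilted more than 0.35 rad (z of bat in the frame of head_centre above 0.025 m or angle between bat's own z axis and vertical above 0.35 rad).
It fails at once if the bat is knocked off the wheel: its centre more than 120 mm from the head's centre (horizontal distance between bat and head_centre above 0.12 m).
It fails at once if a bystander is moved more than 20 mm or tipped (distance of any of jar, beaker, bowl, scraper from where it was at the start of the episode above 0.02 m or angle between any of jar, beaker, bowl's own z axis and vertical above 0.5 rad).
It also fails if it takes over 48 s, if anything falls off the work surface, if the arm or the gripper's body presses on something with over 40 N, if the wrist force passes 120 N, or if a joint passes its speed limit or range.

## Working session

There is one attempt and no reset: what is moved stays moved. The work goes in short steps, Python scripts to look and compute and a tool call to move; the robot and the scene stay as the last step left them, time stands still between calls to the robot, and variables do not carry over. Pictures are saved under pics/ and viewed, at most 10 in all, crops included, and the job is handed in when it is done.

Besides the shell and the picture viewer there is one more tool, called as name([rows], argument=value, ...), one row to a line, values as JSON. drive_tool: Moves the arm, as the interface text tells. Its arguments: {"type":"object","properties":{"commands":{"type":"array"},"jaw":{"type":"number"}},"required":["commands"]}

```bash
mkdir -p pics; python3 - <<'E'
from station import status,vision
import cv2,numpy as np
for n in("top","side"):
    cv2.imwrite(f"pics/{n}0.png",vision.get_image(n)); c=vision.calibration(n); print(n,c["fov_y"],c["cx"],c["cy"],c["dist"],np.round(c["world_from_camera"],3).tolist())
s=status.observe();print(s["time_s"],s["position"],s["ee_rot"],s["gripper_width"])
E
```

```text
top 49.76439596842936 323.63234914467876 239.67506298569054 [0.04792968 0.         0.         0.         0.        ] [[-0.005, 0.998, -0.057, 517.542], [-1.0, -0.006, -0.01, 9.576], [-0.01, 0.057, 0.998, 1209.711], [0.0, 0.0, 0.0, 1.0]]
side 42.89329758445884 329.1604091021352 227.85266581161562 [-0.05902351  0.          0.          0.          0.        ] [[0.894, 0.307, -0.327, 99.654], [-0.448, 0.614, -0.649, -972.321], [0.001, 0.727, 0.687, 1121.146], [0.0, 0.0, 0.0, 1.0]]
0.1 [152.98581908 553.55265008 215.41852256] [-2.91402771e-04  1.34511284e-01  9.90911543e-01 -9.71344054e-04] 93.7946822169187
```

View pics/top0.png

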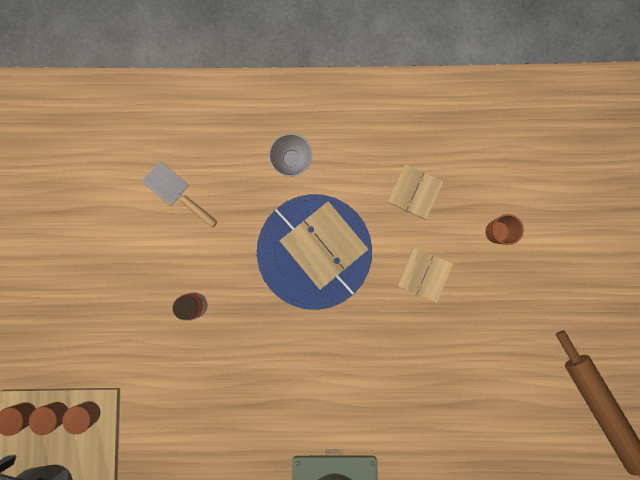

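View pics/side0.png

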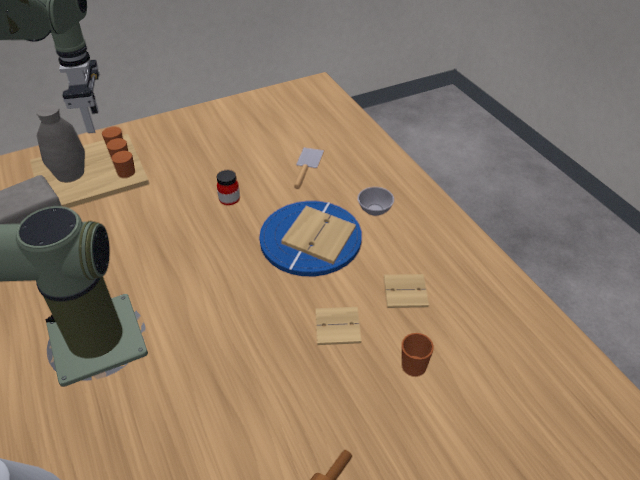

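Candidates for the bat: the plate on the blue wheel at (324,246), and loose plates on the table at (416,192) and (426,275). The last two are smaller and not on the wheel, so I choose (324,246). Bystanders in the top view: bowl (291,155), scraper (180,195), jar (190,306), beaker (505,230). Next I measure and check the choice in a crop.

```bash
cat > h.py <<'E'
import cv2,numpy as np
from station import status,vision
def cast(n,px,z):
    c=vision.calibration(n); f=240/np.tan(np.radians(c["fov_y"])/2)
    K=np.array([[f,0,c["cx"]],[0,f,c["cy"]],[0,0,1]])
    u=cv2.undistortPoints(np.float64(px).reshape(-1,1,2),K,np.array(c["dist"]))[:,0]
    T=np.array(c["world_from_camera"]); d=np.c_[u[:,0],-u[:,1],-np.ones(len(u))]@T[:3,:3].T
    return T[:3,3]+d*((np.broadcast_to(z,len(u))-T[2,3])/d[:,2])[:,None]
def measure(im,zc=71,show=None):
    hsv=cv2.cvtColor(im,cv2.COLOR_BGR2HSV)
    roi=np.zeros(im.shape[:2],np.uint8); cv2.circle(roi,(315,252),66,255,-1)
    blue=cv2.inRange(hsv,(105,120,40),(125,255,255))&roi
    cs,_=cv2.findContours(blue,cv2.RETR_EXTERNAL,cv2.CHAIN_APPROX_NONE)
    hull=cv2.convexHull(max(cs,key=cv2.contourArea)); el=cv2.fitEllipse(hull)
    hw=cast("top",hull[:,0].astype(float),52)[:,:2]
    c=cv2.minEnclosingCircle(hw.astype(np.float32)); 
    head=np.zeros_like(roi); cv2.fillConvexPoly(head,hull,255)
    white=cv2.inRange(hsv,(0,0,150),(180,70,255))&cv2.erode(head,np.ones((5,5)))
    wood=cv2.inRange(hsv,(8,40,80),(30,255,255))&cv2.erode(head,np.ones((5,5)))
    wood=cv2.morphologyEx(wood,cv2.MORPH_OPEN,np.ones((5,5)))
    b=max(cv2.findContours(wood,cv2.RETR_EXTERNAL,cv2.CHAIN_APPROX_NONE)[0],key=cv2.contourArea)
    bh=cv2.convexHull(b); bm=np.zeros_like(roi); cv2.fillConvexPoly(bm,bh,255)
    wp=np.argwhere(white&~cv2.dilate(bm,np.ones((3,3))))[:,::-1].astype(float)
    ww=cast("top",wp,52)[:,:2]
    return el,c,ww,bh,bm,cast("top",[el[0]],52)[0]
E
python3 - <<'E'
from h import *
im=cv2.imread("pics/top0.png")
el,c,ww,bh,bm,ec=measure(im)
print("ellipse",el,ec,"circle",c)
vx,vy,x0,y0=cv2.fitLine(ww.astype(np.float32),cv2.DIST_HUBER,0,.01,.01).ravel()
print("white n",len(ww),"ang",np.arctan2(vy,vx),x0,y0,"dist of centre",(ec[0]-x0)*vy-(ec[1]-y0)*vx)
q=cv2.approxPolyDP(bh,8,True)[:,0];print("corners",q.tolist())
w=cast("top",q.astype(float),70);print(w.round(1).tolist(),np.linalg.norm(w-np.roll(w,-1,0),axis=1),w.mean(0))
r=cv2.minAreaRect(cast("top",bh[:,0].astype(float),70)[:,:2].astype(np.float32));print(r)
hsv=cv2.cvtColor(im,cv2.COLOR_BGR2HSV)
hm=cv2.inRange(hsv,(100,80,20),(130,255,255))&cv2.erode(bm,np.ones((7,7)))
n,_,st,ce=cv2.connectedComponentsWithStats(hm)
for i in range(1,n): print("hole",st[i][4],ce[i],cast("top",[ce[i]],66)[0])
cv2.imwrite("pics/crop.png",cv2.resize(im[185:320,245:445],None,fx=4,fy=4,interpolation=cv2.INTER_CUBIC)[:, :800])
E
```

```text
Traceback (most recent call last):
  File "h.py", line 21, in measure
    b=max(cv2.findContours(wood,cv2.RETR_EXTERNAL,cv2.CHAIN_APPROX_NONE)[0],key=cv2.contourArea)
ValueError: max() iterable argument is empty
```

```bash
sed -i 's/hull=cv2.convexHull(max(cs,key=cv2.contourArea))/hull=cv2.convexHull(np.vstack([k for k in cs if len(k)>15]))/' h.py
cat > m.py <<'E'
from h import *
import sys
def main(im,zt):
    hsv=cv2.cvtColor(im,cv2.COLOR_BGR2HSV)
    print(hsv[240,265],hsv[220,330],hsv[212,279],hsv[230,311])
    el,c,ww,bh,bm,ec=measure(im)
    print("ellipse",el,ec,"circle",c)
    vx,vy,x0,y0=cv2.fitLine(ww.astype(np.float32),cv2.DIST_HUBER,0,.01,.01).ravel()
    print("white n",len(ww),"ang",np.arctan2(vy,vx),x0,y0,"dist of centre",(ec[0]-x0)*vy-(ec[1]-y0)*vx)
    q=cv2.approxPolyDP(bh,8,True)[:,0];print("corners",q.tolist())
    w=cast("top",q.astype(float),zt);print(w.round(1).tolist(),np.linalg.norm(w-np.roll(w,-1,0),axis=1),w.mean(0))
    r=cv2.minAreaRect(cast("top",bh[:,0].astype(float),zt)[:,:2].astype(np.float32));print(r)
    hm=cv2.inRange(hsv,(100,80,20),(130,255,255))&cv2.erode(bm,np.ones((7,7)))
    n,_,st,ce=cv2.connectedComponentsWithStats(hm)
    for i in range(1,n): print("hole",st[i][4],ce[i],cast("top",[ce[i]],zt-4)[0])
if __name__=="__main__":
    im=cv2.imread("pics/top0.png")
    cv2.imwrite("pics/crop.png",cv2.resize(im[185:320,245:445],None,fx=4,fy=4,interpolation=cv2.INTER_CUBIC))
    main(im,70)
E
python3 m.py
```

```text
[112 116 125] [ 17  98 179] [ 15  15 171] [112 119 124]
ellipse ((318.4237365722656, 257.1190185546875), (97.56272888183594, 114.80833435058594), 50.5875129699707) [545.1204303   32.93101841  52.        ] circle ((554.443115234375, 41.52720642089844), 127.6723861694336)
white n 55 ang 0.745105 493.19565 -16.642992 dist of centre -1.2301807933997537
corners [[327, 207], [366, 250], [318, 287], [282, 238]]
[[655.5, 13.0, 70.0], [559.8, -72.2, 70.0], [479.2, 33.8, 70.0], [587.4, 112.8, 70.0]] [128.21399651 133.2144221  133.94792111 120.80628828] [570.45064359  21.84707075  70.        ]
((572.192626953125, 21.307891845703125), (140.63706970214844, 139.63214111328125), 39.63629913330078)
hole 19 [310.63157895 229.47368421] [606.15626239  49.62701989  66.        ]
hole 20 [336.5  260.55] [536.98738817  -7.23469962  66.        ]
```

```bash
ls pics
```

```text
crop.png
side0.png
top0.png
```

View pics/crop.png

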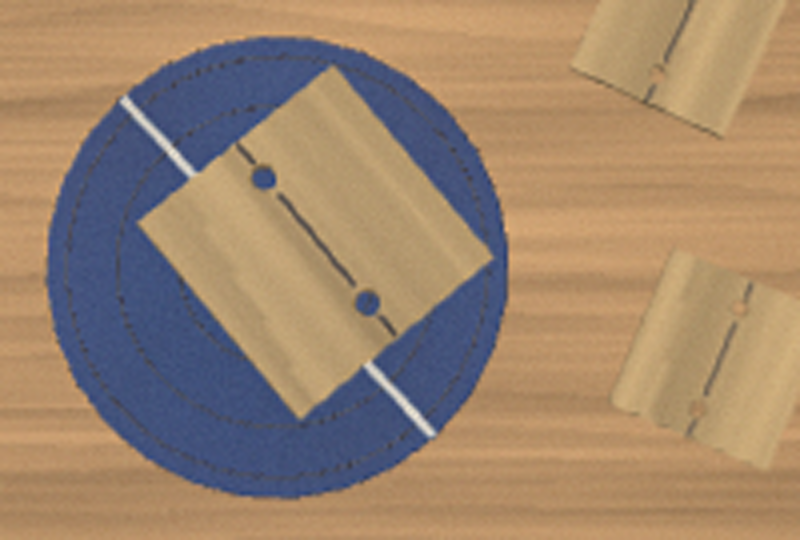

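The crop confirms the choice. The bat on the wheel has holes at crop (263,178) and (367,303), and it measures 140 x 140 mm. The white pin line runs from (122,98) to (434,434). The blue threshold was too strict, so I lower it.

```bash
sed -i 's/(105,120,40)/(100,80,40)/' h.py; python3 m.py
```

```text
[112 116 125] [ 17  98 179] [ 15  15 171] [112 119 124]
ellipse ((313.8497314453125, 251.5330810546875), (114.07471466064453, 114.55057525634766), 82.68657684326172) [557.67862803  43.11055157  52.        ] circle ((558.519775390625, 43.1573486328125), 128.41232299804688)
white n 109 ang 0.73959976 562.00836 46.00993 dist of centre -0.7763251534525644
corners [[329, 203], [366, 250], [318, 287], [282, 238]]
[[664.4, 8.6, 70.0], [559.8, -72.2, 70.0], [479.2, 33.8, 70.0], [587.4, 112.8, 70.0]] [132.18156236 133.2144221  133.94792111 129.59891681] [572.66847002  20.72696874  70.        ]
((572.192626953125, 21.307891845703125), (140.63706970214844, 139.63214111328125), 39.63629913330078)
hole 19 [310.63157895 229.47368421] [606.15626239  49.62701989  66.        ]
hole 20 [336.5  260.55] [536.98738817  -7.23469962  66.        ]
```

```bash
cat > go.py <<'E'
import sys,numpy as np
from station import status
from scipy.spatial.transform import Rotation as R
O=np.array([558.,43.]);A=.74
ey=np.array([np.cos(A),np.sin(A)]);ex=np.array([ey[1],-ey[0]])
def cur():
    s=status.observe();w,x,y,z=s["ee_rot"];M=R.from_quat([x,y,z,w]).as_matrix()
    p=s["position"];d=p[:2]-O
    print("t",round(s["time_s"],2),"wheel x,y",d@ex,d@ey,"z",p[2],"yaw_y-A",np.arctan2(M[1,1],M[0,1])-A,"tilt",M[:2,2],"F ex,ey,z",s["ft_force"][:2]@ex,s["ft_force"][:2]@ey,s["ft_force"][2],"w",s["gripper_width"])
    return p,M
p,M=cur()
if len(sys.argv)>1:
    wx,wy,z,yaw=map(float,sys.argv[1:])   # yaw of tool y rel. wheel y
    t=np.r_[O+wx*ex+wy*ey,z]; G=R.from_euler('z',yaw+A).as_matrix()@np.array([[0,1,0],[1,0,0],[0,0,-1.]])
    print("shift cm",(M.T@(t-p)/10).round(2),"turn",R.from_matrix(M.T@G).as_rotvec().round(4))
E
python3 go.py 25.5 -105 216.4 -1.5708
```

```text
t 0.1 wheel x,y -650.1232458895826 45.169241748850126 z 215.41852255504668 yaw_y-A 0.5609560089093562 tilt [-0.00083882 -0.00184664] F ex,ey,z -0.2706260247354791 -0.2244662768457958 0.2701430095750766 w 93.7946822169187
shift cm [-4.922e+01 -4.866e+01 -2.000e-02] turn [-1.5000e-03  1.9000e-03  2.1318e+00]
```

drive_tool([
  [[-49.2,-48.7,0],[0,0,2.13]],
  [[-49.2,-48.7,0],[0,0,2.13]],
  [[-49.2,-48.7,0],[0,0,2.13]],
  [[-49.2,-48.7,0],[0,0,2.13]],
  [[-49.2,-48.7,0],[0,0,2.13]],
  [[-49.2,-48.7,0],[0,0,2.13]],
  [[-49.2,-48.7,0],[0,0,2.13]],
  [[-49.2,-48.7,0],[0,0,2.13]],
  [[-49.2,-48.7,0],[0,0,2.13]],
  [[-49.2,-48.7,0],[0,0,2.13]],
], jaw=1)

```text
time_s: 1.1
position: [402.3, 118.5, 216.3]
ee_rot: [-0.0, 0.776, 0.631, 0.0]
ft_force: [0.6, 0.8, -0.9]
gripper_width: 94.0
gripper_force: 0.0
```

```bash
python3 go.py 25.5 -105 216.4 -1.5708
```

```text
t 1.1 wheel x,y -160.7723918516321 -64.05149865476773 z 216.3006564990732 yaw_y-A -0.945288709282099 tilt [0.00012741 0.00020736] F ex,ey,z -0.1560110796106007 1.0072937550376357 -0.8612629510901265 w 93.99973130028903
shift cm [-1.423e+01  1.270e+01 -1.000e-02] turn [ 0.000e+00 -2.000e-04  6.255e-01]
```

drive_tool([
  [[-14.2,12.7,0],[0,0,0.625]],
  [[-14.2,12.7,0],[0,0,0.625]],
  [[-14.2,12.7,0],[0,0,0.625]],
  [[-14.2,12.7,0],[0,0,0.625]],
  [[-14.2,12.7,0],[0,0,0.625]],
  [[-14.2,12.7,0],[0,0,0.625]],
  [[-14.2,12.7,0],[0,0,0.625]],
  [[-14.2,12.7,0],[0,0,0.625]],
])

```text
time_s: 1.9
position: [497.7, -42.5, 216.3]
ee_rot: [-0.0, 0.931, 0.366, -0.0]
ft_force: [0.1, -0.7, 0.1]
gripper_width: 93.9
gripper_force: 0.0
```

```bash
python3 go.py 25.5 -105 68 -1.5708
```

```text
t 1.9 wheel x,y 22.46393524076831 -102.16772390951667 z 216.27648998925025 yaw_y-A -1.561437421133978 tilt [-0.00056798  0.00041639] F ex,ey,z 0.5731091844529312 -0.3680389113823117 0.11374984196012725 w 93.85103711511746
shift cm [-0.28  0.31 14.83] turn [-0.0007  0.0001  0.0094]
```

drive_tool([
  [[-0.3,0.3,4],[0,0,0.01]],
  [[-0.3,0.3,8],[0,0,0.01]],
  [[-0.3,0.3,11],[0,0,0.01]],
  [[-0.3,0.3,13.5],[0,0,0.01]],
  [[-0.3,0.3,14.8],[0,0,0.01]],
  [[-0.3,0.3,14.8],[0,0,0.01]],
  [[-0.3,0.3,14.8],[0,0,0.01]],
])

```text
time_s: 2.6
position: [499.0, -47.8, 69.4]
ee_rot: [0.0, 0.933, 0.361, 0.001]
ft_force: [-0.9, 1.0, -0.0]
gripper_width: 93.8
gripper_force: 0.0
```

```bash
python3 go.py 25.5 -88 68 -1.5708
```

```text
t 2.6 wheel x,y 27.253588474621978 -104.749371598078 z 69.44298540276338 yaw_y-A -1.5729439665598002 tilt [ 0.00153818 -0.00035902] F ex,ey,z -1.394507235250415 -0.011825227557866481 -0.02217335222483857 w 93.8080361621673
shift cm [ 1.67 -0.18  0.15] turn [ 0.0013 -0.0009 -0.0021]
```

drive_tool([
  [[0.6,0,0.15],[0,0,0]],
  [[1.2,0,0.15],[0,0,0]],
  [[1.5,0,0.15],[0,0,0]],
  [[1.8,0,0.15],[0,0,0]],
  [[2.0,0,0.15],[0,0,0]],
  [[2.2,0,0.15],[0,0,0]],
  [[2.4,0,0.15],[0,0,0]],
  [[2.5,0,0.15],[0,0,0]],
  [[2.5,0,0.15],[0,0,0]],
])

```text
time_s: 3.5
position: [516.8, -31.3, 67.0]
ee_rot: [-0.0, 0.933, 0.36, -0.0]
ft_force: [-1.1, -1.7, 1.2]
gripper_width: 93.9
gripper_force: 1.1
```

```bash
python3 go.py; python3 - <<'E'
from h import *
for n in("top","side"): cv2.imwrite(f"pics/{n}1.png",vision.get_image(n))
a=cv2.imread("pics/top1.png")[180:330,235:395];b=cv2.imread("pics/side1.png")[180:300,230:390]
cv2.imwrite("pics/c1.png",np.hstack([cv2.resize(a,(400,375),interpolation=2),cv2.resize(b,(400,375),interpolation=2)]))
E
```

```text
t 3.5 wheel x,y 27.09433624639613 -80.54056545037665 z 66.99302558111329 yaw_y-A -1.574063132705505 tilt [-1.01492582e-04 -1.57783648e-05] F ex,ey,z 0.4937653159911561 -1.9419493244156898 1.2205412642356428 w 93.93143290615907
```

View pics/c1.png

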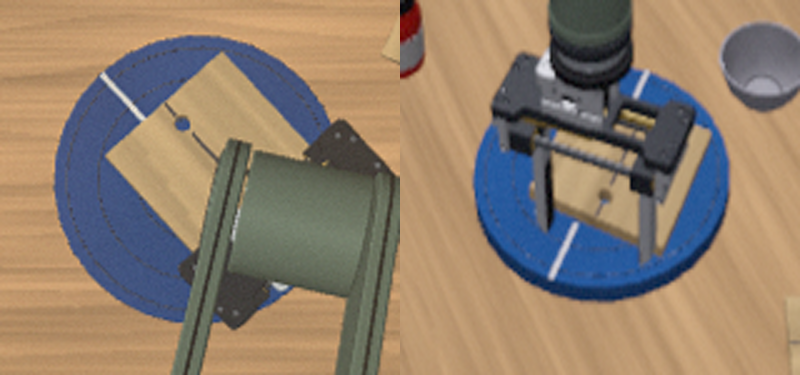

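drive_tool([
  [[-1.5,0,0],[0,0,0]],
  [[-3,0,0],[0,0,0]],
  [[-3,0,-4],[0,0,0]],
  [[-3,0,-8],[0,0,0]],
  [[-6,2,-12],[0,0,-0.15]],
  [[-8,5,-14],[0,0,-0.3]],
  [[-11,8,-14],[0,0,-0.45]],
  [[-14,12,-14],[0,0,-0.6]],
  [[-17,16,-14],[0,0,-0.75]],
  [[-19,19,-14],[0,0,-0.9]],
])

```text
time_s: 4.6
position: [502.2, -302.4, 206.7]
ee_rot: [-0.0, 0.686, 0.728, 0.0]
ft_force: [0.6, 0.7, -0.3]
gripper_width: 94.1
gripper_force: 0.0
```

```bash
python3 go.py; python3 - <<'E'
from h import *; import m
im=vision.get_image("top");cv2.imwrite("pics/top2.png",im); m.main(im,70)
E
```

```text
t 4.6 wheel x,y 217.4085537650605 -274.1222121774742 z 206.71987784784386 yaw_y-A -0.681123872101896 tilt [7.83825888e-06 3.52484541e-04] F ex,ey,z -0.14451507947686884 0.8929704359618287 -0.2704646290160241 w 94.05957764722493
[113 115 129] [ 18 102 195] [ 13  17 180] [ 19  99 194]
ellipse ((313.8748779296875, 251.54373168945312), (114.03984832763672, 114.58751678466797), 86.46643829345703) [557.65445027  43.05435341  52.        ] circle ((558.2213134765625, 43.08518981933594), 128.52035522460938)
white n 116 ang 0.7390815 556.9635 41.50549 dist of centre -0.6793164084161163
corners [[326, 203], [363, 248], [317, 286], [279, 240]]
[[664.4, 15.2, 70.0], [564.2, -65.7, 70.0], [481.4, 36.0, 70.0], [583.0, 119.4, 70.0]] [128.78735524 131.17223716 131.46573409 132.26572892] [573.24398702  26.22846203  70.        ]
((573.495361328125, 26.404800415039062), (140.13516235351562, 138.73541259765625), 42.18974685668945)
hole 18 [307.72222222 229.55555556] [606.0142487   56.07944392  66.        ]
hole 20 [334.9  259.05] [540.31705846  -3.72505123  66.        ]
```

```bash
python3 go.py 120 0 200 0
```

```text
t 4.65 wheel x,y 222.09080610162133 -277.79677735791034 z 206.6052851443055 yaw_y-A -0.6793581241854519 tilt [ 0.00094377 -0.00502722] F ex,ey,z 3.634939856516673 -1.498932360987167 -0.268668427961992 w 93.80723646765827
shift cm [25.4  15.2   0.54] turn [-0.0011  0.0051 -0.6794]
```

drive_tool([
  [[25.4,15.2,0],[0,0,-0.675]],
  [[25.4,15.2,0],[0,0,-0.675]],
  [[25.4,15.2,0],[0,0,-0.675]],
  [[25.4,15.2,0],[0,0,-0.675]],
  [[25.4,15.2,0],[0,0,-0.675]],
  [[25.4,15.2,0],[0,0,-0.675]],
  [[25.4,15.2,0],[0,0,-0.675]],
  [[25.4,15.2,0],[0,0,-0.675]],
  [[25.4,15.2,0],[0,0,-0.675]],
])

```text
time_s: 5.55
position: [640.6, -38.9, 206.5]
ee_rot: [-0.001, 0.409, 0.913, -0.0]
ft_force: [0.3, -1.1, 0.4]
gripper_width: 94.0
gripper_force: 0.0
```

```bash
python3 go.py 118 0 68 0
```

```text
t 5.55 wheel x,y 116.12064002475026 5.780250323603054 z 206.54904986007298 yaw_y-A -0.011730015211824707 tilt [-0.00118804 -0.0001382 ] F ex,ey,z 0.9667005670113369 -0.5017070301487114 0.42726783208572394 w 93.96289369490117
shift cm [-0.2  -0.56 13.86] turn [-0.001  -0.0007 -0.0117]
```

drive_tool([
  [[-0.2,-0.55,4],[0,0,-0.01]],
  [[-0.2,-0.55,8],[0,0,-0.01]],
  [[-0.2,-0.55,11],[0,0,-0.01]],
  [[-0.2,-0.55,13],[0,0,-0.01]],
  [[-0.2,-0.55,13.9],[0,0,-0.01]],
  [[-0.2,-0.55,13.9],[0,0,-0.01]],
  [[-0.2,-0.55,13.9],[0,0,-0.01]],
  [[-0.2,-0.55,13.9],[0,0,-0.01]],
])

```text
time_s: 6.35
position: [640.3, -43.6, 70.0]
ee_rot: [0.002, 0.404, 0.915, 0.0]
ft_force: [-0.9, 0.3, -0.5]
gripper_width: 94.1
gripper_force: 0.0
```

```bash
python3 go.py 78 0 67 0
```

```text
t 6.35 wheel x,y 119.41959092807014 2.371609215217215 z 70.00559797837488 yaw_y-A -0.0009061841706528018 tilt [ 0.00351756 -0.00069573] F ex,ey,z -0.8636949868572291 -0.48475423942530116 -0.5193642951631025 w 94.05630570456688
shift cm [ 4.14 -0.24  0.29] turn [ 0.0021  0.0029 -0.0009]
```

drive_tool([
  [[0.6,0,0.2],[0,0,0]],
  [[1.2,0,0.2],[0,0,0]],
  [[1.5,0,0.2],[0,0,0]],
  [[1.8,0,0.2],[0,0,0]],
  [[2.1,0,0.2],[0,0,0]],
  [[2.4,0,0.2],[0,0,0]],
  [[2.7,0,0.2],[0,0,0]],
  [[3.0,0,0.2],[0,0,0]],
  [[3.3,0,0.2],[0,0,0]],
  [[3.5,0,0.2],[0,0,0]],
])

```text
time_s: 7.35
position: [614.3, -16.2, 65.6]
ee_rot: [-0.001, 0.404, 0.915, 0.0]
ft_force: [-1.0, -0.7, -0.3]
gripper_width: 94.4
gripper_force: 0.0
```

```bash
python3 go.py 78 0 67 0
```

```text
t 7.35 wheel x,y 81.68228329788965 1.5907999455973103 z 65.61818731196526 yaw_y-A -0.00028794123840070185 tilt [-0.00194514  0.0010907 ] F ex,ey,z -0.1423019666082529 -1.2032235065884835 -0.3498910195379021 w 94.381915117787
shift cm [ 0.37 -0.16 -0.14] turn [-0.0007 -0.0021 -0.0003]
```

drive_tool([
  [[0.05,0,-0.05],[0,0,0]],
  [[0.1,0,-0.1],[0,0,0]],
  [[0.15,0,-0.1],[0,0,0]],
  [[0.2,0,-0.1],[0,0,0]],
  [[0.25,0,-0.1],[0,0,0]],
  [[0.3,0,-0.1],[0,0,0]],
  [[0.35,0,-0.1],[0,0,0]],
  [[0.4,0,-0.1],[0,0,0]],
  [[0.4,0,-0.1],[0,0,0]],
])

```text
time_s: 8.25
position: [612.6, -14.1, 67.0]
ee_rot: [0.0, 0.404, 0.915, -0.0]
ft_force: [1.4, -1.1, -1.8]
gripper_width: 94.0
gripper_force: 0.7
```

```bash
python3 go.py; python3 - <<'E'
from h import *
for n in("top","side"): cv2.imwrite(f"pics/{n}3.png",vision.get_image(n))
a=cv2.imread("pics/top3.png")[180:330,235:395];b=cv2.imread("pics/side3.png")[180:300,230:390]
cv2.imwrite("pics/c3.png",np.hstack([cv2.resize(a,(400,375),interpolation=2),cv2.resize(b,(400,375),interpolation=2)]))
E
```

```text
t 8.25 wheel x,y 78.98057320872472 1.7926790801572645 z 66.95454785869028 yaw_y-A -0.00036393556106195657 tilt [ 7.04770167e-05 -6.92017707e-05] F ex,ey,z 1.7819937498192475 0.2796103637068778 -1.7713242835612553 w 94.04538626684815
```

View pics/c3.png

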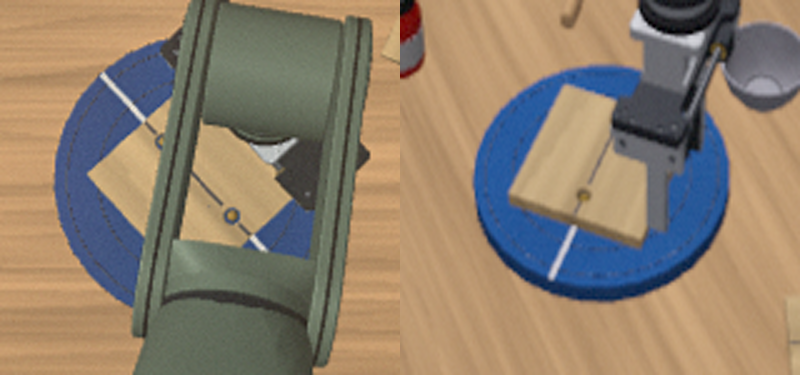

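Both brass pins now show in the holes, at top crop (162,142) and (231,216). I nudge a little further and watch the force.

drive_tool([
  [[0.05,0,0],[0,0,0]],
  [[0.1,0,0],[0,0,0]],
  [[0.15,0,0],[0,0,0]],
  [[0.2,0,0],[0,0,0]],
  [[0.2,0,0],[0,0,0]],
])

```text
time_s: 8.85
position: [611.5, -12.9, 67.0]
ee_rot: [0.0, 0.404, 0.915, -0.0]
ft_force: [1.0, -1.9, -1.7]
gripper_width: 93.8
gripper_force: 1.4
```

```bash
python3 go.py
```

```text
t 8.85 wheel x,y 77.3380395869811 1.833754288549732 z 67.00852459833015 yaw_y-A -0.00020166998543591497 tilt [ 0.00069889 -0.00056931] F ex,ey,z 2.0351726096301173 -0.545825055178006 -1.6876564842740454 w 93.80515056146267
```

drive_tool([
  [[-1.5,0,0],[0,0,0]],
  [[-3,0,0],[0,0,0]],
  [[-3,0,-4],[0,0,0]],
  [[-3,0,-8],[0,0,0]],
  [[-6,-4,-12],[0,0,0]],
  [[-9,-8,-14],[0,0,0]],
  [[-12,-12,-14],[0,0,0]],
  [[-14,-16,-14],[0,0,0]],
  [[-14,-20,-14],[0,0,0]],
  [[-14,-24,-14],[0,0,0]],
])

```text
time_s: 9.85
position: [527.3, -281.5, 207.3]
ee_rot: [0.0, 0.405, 0.914, -0.0]
ft_force: [-0.9, -0.7, 0.0]
gripper_width: 94.3
gripper_force: 0.0
```

```bash
python3 go.py; python3 - <<'E'
from h import *; import m
for n in("top","side"): cv2.imwrite(f"pics/{n}4.png",vision.get_image(n))
a=cv2.imread("pics/top4.png");m.main(a,64)
b=cv2.imread("pics/side4.png")[180:300,230:390]
cv2.imwrite("pics/c4.png",np.hstack([cv2.resize(a[180:330,235:395],(400,375),interpolation=2),cv2.resize(b,(400,375),interpolation=2)]))
E
```

```text
t 9.85 wheel x,y 218.89539727803705 -241.49022091272397 z 207.34146175707247 yaw_y-A -0.0026167530697959185 tilt [ 0.00036999 -0.00065244] F ex,ey,z -0.03990603459031774 -1.128159724517618 0.019352901545003527 w 94.323906061069
[111 112 128] [112 114 130] [ 15  15 175] [ 19  97 194]
ellipse ((313.8558044433594, 251.54066467285156), (114.01673889160156, 114.57828521728516), 90.09955596923828) [557.66156776  43.09702808  52.        ] circle ((558.519775390625, 43.1573486328125), 128.41232299804688)
white n 121 ang 0.73989534 556.8669 41.20218 dist of centre -0.8636349297597651
corners [[317, 210], [355, 255], [309, 293], [271, 248]]
[[649.7, 35.3, 64.0], [549.1, -48.3, 64.0], [465.9, 53.8, 64.0], [565.7, 137.7, 64.0]] [130.81267777 131.6887726  130.34607497 132.44742604] [557.57610447  44.66619168  64.        ]
((556.771484375, 44.71662139892578), (139.5445556640625, 139.9724884033203), 42.336612701416016)
hole 8 [298.    237.625] [588.59199048  78.04710604  60.        ]
hole 5 [325.8 268.2] [520.26753656  16.52441984  60.        ]
hole 1 [329. 268.] [520.67168535   9.42405658  60.        ]
```

View pics/c4.png

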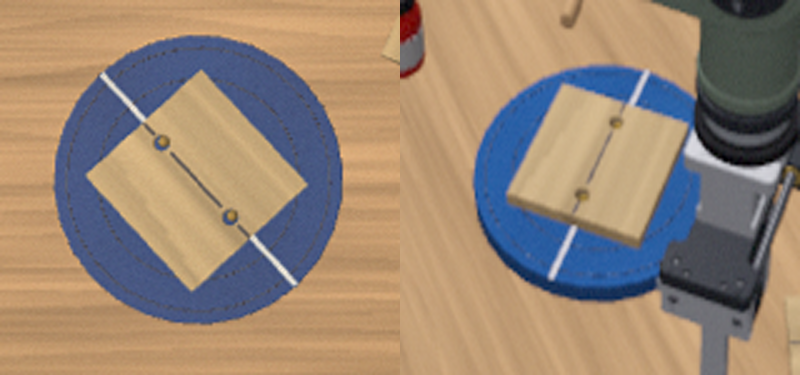

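Top view: brass pins sit centred in the holes, with the dark line collinear with the white lines. To confirm it is fully down, I check corner heights across the two views.

```bash
cat > flat.py <<'E'
from h import *
def proj(n,P):
    c=vision.calibration(n); f=240/np.tan(np.radians(c["fov_y"])/2); T=np.linalg.inv(np.array(c["world_from_camera"]))
    q=np.atleast_2d(P)@T[:3,:3].T+T[:3,3]; q=q*[1,-1,-1]
    K=np.array([[f,0,c["cx"]],[0,f,c["cy"]],[0,0,1]])
    return cv2.projectPoints(q,np.zeros(3),np.zeros(3),K,np.array(c["dist"]))[0][:,0]
def corners(im,seed):
    hsv=cv2.cvtColor(im,cv2.COLOR_BGR2HSV); k=cv2.inRange(hsv,(10,50,130),(28,255,255))
    n,l=cv2.connectedComponents(cv2.morphologyEx(k,cv2.MORPH_OPEN,np.ones((3,3))),connectivity=4); m=np.uint8(l==l[seed[1],seed[0]])
    h=cv2.convexHull(np.argwhere(m)[:,::-1].astype(np.int32)); print(m.sum()); return cv2.approxPolyDP(h,4,True)[:,0]
def head(im):  # side view rim check for offset
    pass
t=cv2.imread("pics/top4.png");s=cv2.imread("pics/side4.png")
ct=corners(t,(305,245));cs=corners(s,(455-230 if 0 else 300,235)); print(ct.tolist(),cs.tolist())
for z in(64,70,76): print(z,proj("side",cast("top",ct.astype(float),z)).round(1).tolist())
# camera-offset check: far rim of head & white line outer ends, known z=52
for nm,px in(("white+",(276,209)),("white-",(354,293))): print(nm,proj("side",cast("top",[px],52)).round(1))
E
python3 flat.py
```

```text
3841
2160
[[356, 254], [310, 294], [270, 249], [316, 209]] [[344, 220], [325, 256], [274, 242], [295, 208]]
64 [[324.7, 254.2], [274.6, 239.0], [296.6, 206.0], [344.7, 219.4]]
70 [[324.5, 252.4], [274.6, 237.3], [296.5, 204.5], [344.5, 217.8]]
76 [[324.4, 250.6], [274.6, 235.6], [296.4, 202.9], [344.3, 216.2]]
white+ [[329.5 202. ]]
white- [[291.3 268.1]]
```

```bash
python3 - <<'E'
import cv2
s=cv2.imread("pics/side4.png")[195:305,255:395]
cv2.imwrite("pics/c5.png",cv2.resize(s,None,fx=5,fy=5,interpolation=2))
E
```

```text
(no output)
```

View pics/c5.png

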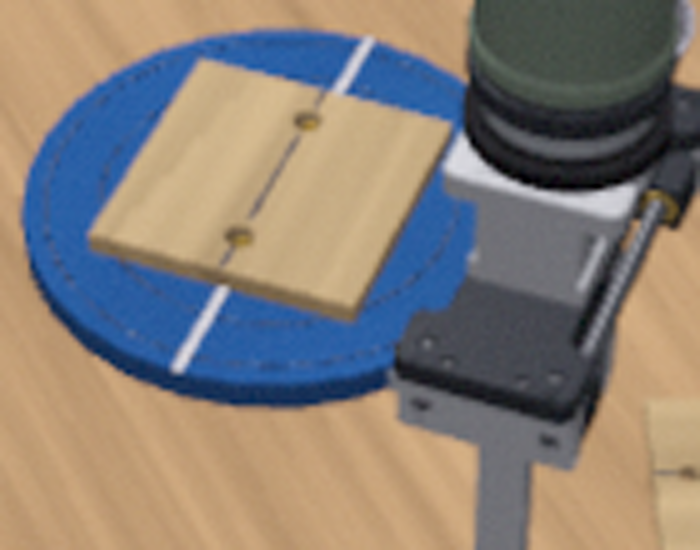

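The bat is flat. All four corners fit a top-face height of 64 mm or slightly below, the −x corners are not raised, and both pin tips sit recessed in the holes. The arm is clear.

```bash
python3 -c "
from station import order
print(order.close_job())"
```

```text
the job is handed in; nothing more can be done
None
```

The job is handed in: by the last camera check the bat lies flat over both pins, about 2 mm off the head's centre, the arm was clear and it kept away from all four bystanders; the hand-in returned no verdict.

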